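# Spot a stage bracket with the spring punch

## Task

Slide the aluminium angle bracket along its channel in the marking jig until it is fully home against the end stop, so that its scribed cross lies under the centre punch. Then press the punch's cap straight down until its hidden spring snaps, and let it rise again. Do not fire the punch anywhere but on the cross, and leave the other things on the bench where they are.

Things in the scene. Friction and masses are not known exactly. Their poses are not given: they have to be found in the camera images.
- jig: Dark grey marking jig, fixed to the bench. Origin on the bench (z = 0) below the punch axis; +x is the way the bracket slides home. Bed 20 mm thick, x -255 to 85, y -100 to 50 mm. Channel 53 mm wide centred on y = 0 between rails 8 mm tall (x -140 to 70). On the -y side a post (x -25 to 25, y -94 to -58) carries an arm over the channel, 44 mm wide, 80 to 120 mm above the bench, that holds the punch.
- stop (a point): Centre of the face of the end stop, a steel block across the channel, 16 mm tall above the bed; this point is at x = +50 mm, y = 0 of the jig, 28 mm above the bench.
- bracket: Loose aluminium angle bracket in the channel, 0.25 to 0.5 kg: flat leg 150 x 50 x 6 mm on the bed, upright leg 50 mm tall and 6 mm thick at its rear end. Origin on its underside (20 mm above the bench) below the scribed cross; x along the jig's +x. Front end x = +50 mm. Starts 45 to 100 mm short of the stop; when home its origin is over the jig's. Pushing takes a few newtons.
- push (a point): Centre of the rear (outer) face of the bracket's upright leg, 25 mm above the bed (45 mm above the bench), at x = -100 mm of the bracket; the face to push on, best low down.
- spot (a point): The scribed cross (24 mm lines) on the top face of the bracket's flat leg, 26 mm above the bench.
- tip (a point): Lower point of the punch, on the punch axis; 32 mm above the bench at rest, 6 mm above the bracket's top face.
- cap_top (a point): Centre of the flat top of the punch's cap, a round dark steel knob 44 mm across and 26 mm tall; its top is 178 mm above the bench at rest, with nothing above it.
- barrel (a joint): How far the punch's barrel has slid down in its bush, m: 0 at rest, about 0.006 with the tip on the bracket, 0.009 at most. A light spring lifts it (about 2 to 4 N).
- plunger (a joint): How far the cap is pressed into the barrel, m: 0 at rest, 0.011 at its end. Pressing first lowers the barrel 6 mm until the tip stands on the bracket; then the cap sinks against the hidden spring: about 16 N at 0.005, then it gives way to about 4 N; past 0.0085 it has surely fired. Whole cap travel over a bracket: 17 mm. It springs back when released.
- cylinder: Bystander: clear measuring cylinder 245 mm tall with a round blue foot 84 mm across; origin at the centre of its underside.
- dropper: Bystander: small white dropper bottle, 40 mm across and 85 mm tall; origin at the centre of its underside.
- slidebox: Bystander: box of microscope slides 82 x 102 x 35 mm; origin at the centre of its underside.
Things that resemble listed ones, but are neither listed nor needed, are in the scene too. There is more than one size of the bracket; the job needs the smallest.

How it is judged:
By the outcome, as a careful person would: the job done as asked, in the order asked, and still so for the second after the job is handed in, with the robot touching nothing.
It also fails if it takes over 46 s, if anything falls off the work surface, if the arm or the gripper's body presses on something with over 40 N, if the wrist force passes 120 N, or if a joint passes its speed limit or range.

## Robot

A 6-joint arm with a two-finger parallel gripper is mounted at the origin on the work surface. World frame = base frame: x ahead of the robot, y to its left, z up, the work surface at z = 0. Lengths are in m, angles in rad, forces in N, time in s.
With the tool pointing down it reaches from about 0.325 to 0.875 m from the base axis. Payload 4.4 kg.
Tool frame: the origin (TCP) lies midway between the tips of the shut fingers; the grasp point (between the pads) lies r.hold_point_z behind it (r.hold_point_z is the distance from the TCP to the grasp point, in m); z points along the fingers, y is the line along which they close (so a half turn about z gives the same grasp; the last joint's range is limited). The gripper opens to 85 mm and grips with 20 to 120 N. Pads are 22 mm wide; open, the fingers measure 114 mm over their backs; the gripper's body (76 mm by 85 mm) begins 54 mm behind the grasp point. The pads swing forward as they close: fully open they stand 13 mm farther back than shut.
Start: joints at [1.185, 0.207, 1.542, -0, 1.393, -0.15], TCP at [0.134, 0.559, 0.231] pointing down, gripper open.
Joint ranges: [-2.73, 2.73], [-0.86, 2.22], [0.23, 2.46], [-1.11, 4.25], [0.08, 2.63], [-2.82, 2.82]. Speed limits (rad/s): [2.79, 2.79, 3.14, 3.14, 3.14, 3.14].

## Interface

Orientations are given as a rotation vector (axis times angle).
In Python, from plant import r, cams, finder gives the robot as it stands.
- The arm moves only by the tool apply_moves, never from a script. Its argument "deltas" is a list of rows, each a list of 3 entries, a list of its own where there are three numbers: the shift along the tool's x, y, z in m, then the turn, a rotation vector about the tool's x, y, z in rad, then the opening, from 0 (shut) to 1 (fully open). In form: [[[dx, dy, dz], [wx, wy, wz], hand], ...]. A call has 1 to 20 rows; each row is the pose to reach, as a shift and turn from the pose commanded when the call began, along the tool's axes at that moment; what a row does not reach only later rows make up. A row lasts 1/12 s, in which the tool goes at most 41.7 mm and 7.16 degrees, less where a joint would pass 70% of its speed; a pose out of reach is approached as far as the arm can. A call with a gripper value outside its range is refused whole. The fingers move at their own pace and stop on an object; "squeeze" is the grip in N (left out, the last holds). Time passes only in rows, so rows that repeat a pose let the fingers close. It gives the time, the measured TCP pose, the force, the opening and the grip force at its end, in the units of the state.
- r.state(): the state, without advancing time (a new reading comes with each control period).
- cams.read_camera(name): name is "scene" or "side" or "wrist"; returns (picture, depth): 480x640x3 uint8, red, green, blue; 480x640 float32, m along the optical axis (not along the pixel's ray), 0 where there is no reading.
- cams.calibration(name): a dict with "K" (3x3 intrinsics, pixels), "world_from_camera" (4x4, takes a point from camera to world coordinates); the wrist camera has in their place "hand_eye" (4x4, takes a point from camera to tool coordinates, whose origin is the TCP and whose axes are the flange's). Camera axes: x right, y up, looking along -z (the intrinsics and any distortion apply to the point x, -y, -z); pixel columns grow to the right and rows downward; lengths in m; the calibration is good to about 2 mm. A picture is of the moment at which its call begins: read the wrist's pose just before it. calibration takes no time and is no camera call.
- r.hand_in(): hands the job in; it is judged then, once.
Trained networks look in the newest picture that a camera, given by its name, has taken for a name from the list of things; names that differ only in an ending like _2 or _b are one class to them, and where a whole thing is asked for, a point or a joint stands for the part that bears it (a point fixed in the world has none). Each returns a list of dicts, best first, with "p" (0 to 1); they miss things now and then, are a little off and sometimes report something else, mostly with a low value. They report only what shows in the picture. A call takes as long as a camera call. They do not tell look-alikes from the thing itself.
- finder.look_for(query, camera): "xy" ([column, row] in pixels, amid what is visible of it).
- finder.pinpoint(query, camera): "xy" ([column, row] in pixels: a listed point, or the origin of a listed thing).
The state is a dict: "clock": time; "joint_pos": joint angles; "joint_velocities": joint speeds; "tau": joint torques, N m; "position": TCP position; "eef_rot": TCP orientation; "contact_force": force on the tool from outside, world axes, zero at the start; "ft_torque": the same for the moment, N m; "opening": finger opening in m; "grasp_force": force on a finger pad.
Only numpy, scipy, OpenCV 4.12 (cv2) and the standard library are available. Lean on these libraries where they do the work, as an engineer would, in place of code of your own. Each camera call takes 0.05 s, during which the arm holds its last target. There are 200 camera calls.

## Working session

There is one attempt and no reset: what is moved stays moved. The work goes in short steps, Python scripts to look and compute and a tool call to move; the robot and the scene stay as the last step left them, time stands still between calls to the robot, and variables do not carry over. Pictures are saved under pics/ and viewed, at most 10 in all, crops included, and the job is handed in when it is done.

Besides the shell and the picture viewer there is one more tool, called after ">>>" in YAML: its name, and indented under it one key for each argument. apply_moves: Moves the arm, as the interface text tells. Its arguments: {"type":"object","properties":{"deltas":{"type":"array","items":{"type":"array"}},"squeeze":{"type":"number"}},"required":["deltas"]}

```bash
mkdir -p pics
cat > h.py <<'E'
import numpy as np, cv2
from scipy.spatial.transform import Rotation as R
from plant import r, cams, finder
def cal(n):
    c=cams.calibration(n); K=np.array(c["K"])
    if "world_from_camera" in c: return K,np.array(c["world_from_camera"]),c
    s=r.state(); T=np.eye(4); T[:3,:3]=R.from_rotvec(s["eef_rot"]).as_matrix(); T[:3,3]=s["position"]
    return K,T@np.array(c["hand_eye"]),c
def ray(n,xy):
    K,T,c=cal(n); d=np.array(c.get("distortion",c.get("dist",[0,0,0,0,0])),float)
    u=cv2.undistortPoints(np.array([[xy]],float),K,d)[0,0]
    return T[:3,3],T[:3,:3]@np.array([u[0],-u[1],-1])
def at_z(n,xy,z):
    o,d=ray(n,xy); return o+d*(z-o[2])/d[2]
def at_depth(n,xy,D):
    o,d=ray(n,xy); c,q=[int(round(v)) for v in xy]
    p=D[max(q-2,0):q+3,max(c-2,0):c+3]; p=p[p>0]
    return o+d*np.median(p) if len(p) else None
E
python3 - <<'E'
from h import *
np.set_printoptions(precision=4,suppress=True)
print(r.state(), r.hold_point_z)
for n in ["scene","side"]:
    im,D=cams.read_camera(n); cv2.imwrite(f"pics/{n}1.png",im[:,:,::-1]); print(n,cams.calibration(n))
    for q,z in [("push",.045),("spot",.026),("tip",.032),("cap_top",.178),("stop",.028),("jig",0),("bracket",.02)]:
        for f in finder.pinpoint(q,n)[:3]: print(q,round(f["p"],2),np.array(f["xy"]),"z:",at_z(n,f["xy"],z),"D:",at_depth(n,f["xy"],D))
E
```

```text
{'clock': 0.0, 'joint_pos': array([ 1.1855,  0.2074,  1.5429, -0.    ,  1.3935, -0.1505]), 'joint_velocities': array([-0.0002, -0.0012,  0.0013, -0.0003,  0.0001, -0.0019]), 'tau': array([ -0.0013, -38.3032, -29.1597,  -0.0003,   0.0104,  -0.    ]), 'position': array([0.1335, 0.5585, 0.2301]), 'eef_rot': array([-0.3679, -3.1194,  0.0034]), 'contact_force': array([ 0.8825,  0.342 , -0.1191]), 'ft_torque': array([ 0.0035, -0.009 , -0.0347]), 'grasp_force': 0.0, 'opening': 0.08552850765809843} 0.0187
scene {'K': array([[548.704 ,   0.    , 315.224 ],
       [  0.    , 548.704 , 237.1683],
       [  0.    ,   0.    ,   1.    ]]), 'world_from_camera': array([[-0.5802, -0.627 ,  0.5199,  1.1544],
       [ 0.8144, -0.4544,  0.3609,  0.436 ],
       [ 0.0099,  0.6328,  0.7742,  1.0826],
       [ 0.    ,  0.    ,  0.    ,  1.    ]])}
push 0.91 [271.8 196.8] z: [ 0.4136 -0.2175  0.045 ] D: [ 0.4089 -0.2217  0.0384]
push 0.88 [342.5 284.3] z: [0.5344 0.0834 0.045 ] D: [0.5235 0.0772 0.0269]
push 0.75 [487.3 249.1] z: [0.2446 0.3096 0.045 ] D: [0.2327 0.3079 0.0314]
spot 0.86 [262.7 171.1] z: [ 
[... 1614 characters left out ...]
5985 -0.0778  0.032 ] D: [ 0.6009 -0.0684  0.0238]
cap_top 0.65 [363.9 242.8] z: [ 0.5867 -0.08    0.178 ] D: [ 0.5865 -0.081   0.1787]
stop 0.84 [373.1 299.9] z: [ 0.612  -0.1233  0.028 ] D: [ 0.6092 -0.133   0.0368]
stop 0.22 [333.9 246.3] z: [0.5453 0.1235 0.028 ] D: [0.5392 0.0853 0.0552]
jig 0.86 [360.9 296.7] z: [ 0.5908 -0.0767  0.    ] D: [ 0.585  -0.1001  0.0211]
jig 0.6 [366.1 244.1] z: [0.6534 0.1645 0.    ] D: [ 0.5911 -0.0857  0.1778]
bracket 0.94 [249.6 242.4] z: [0.2952 0.1809 0.02  ] D: [0.2941 0.1995 0.0072]
bracket 0.89 [350.2 275.7] z: [ 0.5722 -0.0098  0.02  ] D: [ 0.5496 -0.1172  0.1076]
bracket 0.77 [264.2 382.2] z: [ 0.3308 -0.3442  0.02  ] D: [ 0.3302 -0.3337  0.007 ]
```

View pics/scene1.png

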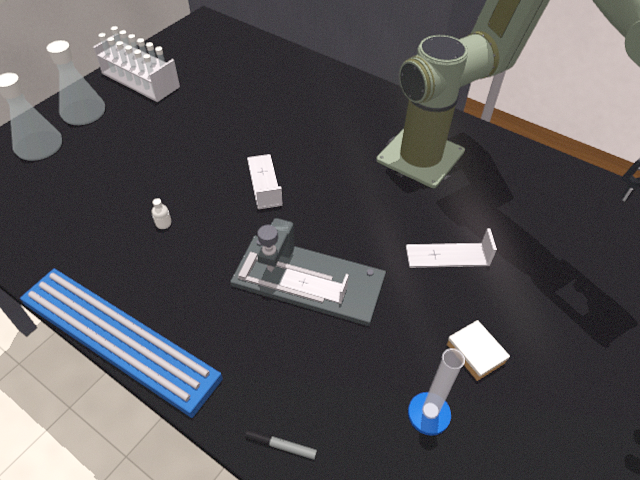

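View pics/side1.png

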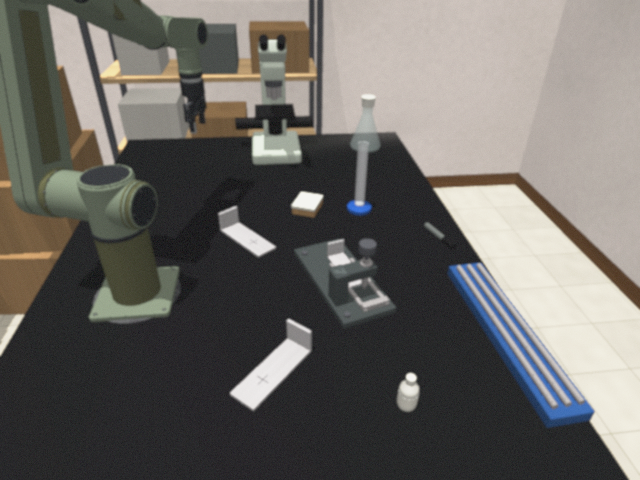

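The scene view shows the jig at about (300,280), with its bracket in the channel (cross at (305,280)) and the punch at (267,235). The slide direction is about (0.33,-0.94). Two larger brackets lie on the bench. The side view agrees. Next I'll check the cylinder position and the wrist camera mounting.

Run:
```python
from h import *
np.set_printoptions(precision=4,suppress=True)
print(cams.calibration("wrist"))
for q,xy in [("cyl",(430,412)),("box",(478,350)),("dropper",(162,222))]: print(q,at_z("scene",xy,0.0))
s=r.state(); print(R.from_rotvec(s["eef_rot"]).as_matrix())
```

```text
{'K': array([[426.0745,   0.    , 324.3505],
       [  0.    , 426.0745, 238.1248],
       [  0.    ,   0.    ,   1.    ]]), 'hand_eye': array([[ 0.0001,  0.958 ,  0.2869,  0.0738],
       [ 1.    , -0.0001, -0.0002,  0.0007],
       [-0.0002,  0.2869, -0.958 , -0.1426],
       [ 0.    ,  0.    ,  0.    ,  1.    ]])}
cyl [0.6636 0.3851 0.    ]
box [0.4782 0.4049 0.    ]
dropper [ 0.6196 -0.4206  0.    ]
[[-0.9726  0.2326  0.    ]
 [ 0.2326  0.9726  0.    ]
 [-0.      0.     -1.    ]]
```

>>> apply_moves:
  deltas:
    - [[0, 0, -0.04], [0, 0, 0], 0]
    - [[-0.485, -0.304, -0.07], [0, 0, 0.995], 0]
    - [[-0.485, -0.304, -0.07], [0, 0, 0.995], 0]
    - [[-0.485, -0.304, -0.07], [0, 0, 0.995], 0]
    - [[-0.485, -0.304, -0.07], [0, 0, 0.995], 0]
    - [[-0.485, -0.304, -0.07], [0, 0, 0.995], 0]
    - [[-0.485, -0.304, -0.07], [0, 0, 0.995], 0]
    - [[-0.485, -0.304, -0.07], [0, 0, 0.995], 0]
    - [[-0.485, -0.304, -0.07], [0, 0, 0.995], 0]
    - [[-0.485, -0.304, -0.07], [0, 0, 0.995], 0]
    - [[-0.485, -0.304, -0.07], [0, 0, 0.995], 0]
    - [[-0.485, -0.304, -0.07], [0, 0, 0.995], 0]
    - [[-0.485, -0.304, -0.07], [0, 0, 0.995], 0]
    - [[-0.485, -0.304, -0.07], [0, 0, 0.995], 0]
    - [[-0.485, -0.304, -0.07], [0, 0, 0.995], 0]
    - [[-0.485, -0.304, -0.07], [0, 0, 0.995], 0]
    - [[-0.485, -0.304, -0.07], [0, 0, 0.995], 0]
    - [[-0.485, -0.304, -0.07], [0, 0, 0.995], 0]
    - [[-0.485, -0.304, -0.07], [0, 0, 0.995], 0]
    - [[-0.485, -0.304, -0.07], [0, 0, 0.995], 0]

```text
clock: 2.47
position: [0.5338, 0.152, 0.3013]
eef_rot: [-1.809, -2.568, -0.0]
contact_force: [0.2, -0.2, -0.5]
opening: 0.0
grasp_force: 0.0
```

```bash
cat >> h.py <<'E'
Z=[("push",.045),("spot",.026),("tip",.032),("cap_top",.178),("stop",.028),("jig",0),("bracket",.02)]
def look(n,f):
    im,D=cams.read_camera(n); cv2.imwrite(f"pics/{f}.png",im[:,:,::-1])
    for q,z in Z:
        for d in finder.pinpoint(q,n)[:2]: print(q,round(d["p"],2),np.array(d["xy"]),"z:",at_z(n,d["xy"],z),"D:",at_depth(n,d["xy"],D))
    return im,D
np.set_printoptions(precision=4,suppress=True)
E
python3 - <<'E'
from h import *
s=r.state(); print(s["clock"],s["position"],R.from_rotvec(s["eef_rot"]).as_matrix()[:,0],s["joint_pos"],s["contact_force"])
look("wrist","w1")
E
```

```text
2.4667 [0.5338 0.152  0.3013] [-0.3364  0.9417  0.0003] [ 0.1213  0.1182  1.4991  0.0002  1.5245 -0.2218] [ 0.2354 -0.2326 -0.5428]
push 0.66 [312.2 247.8] z: [0.5412 0.0956 0.045 ] D: [0.5418 0.0932 0.0375]
spot 0.74 [114.3  54.1] z: [0.3132 0.2035 0.026 ] D: [0.3048 0.2028 0.0081]
bracket 0.72 [121.1  54.9] z: [0.317  0.2042 0.02  ] D: [0.3116 0.2038 0.0081]
```

View pics/w1.png

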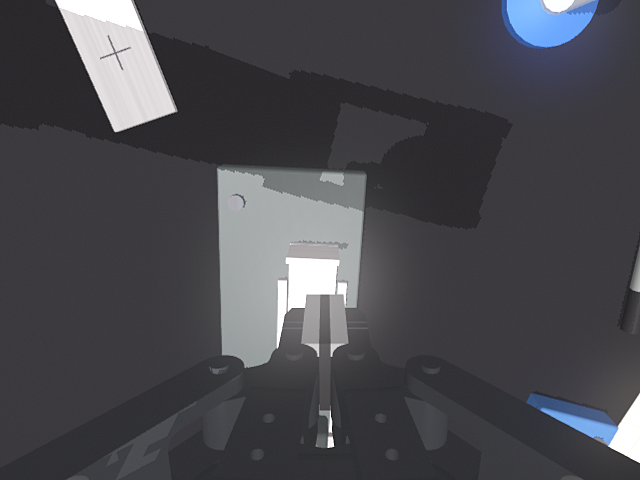

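The wrist picture shows the bed's rear edge at row ~168 (corners (218,167) and (366,172)). The bracket's upright top edge is at row ~244, columns 287–339. The fingers hide the rest.

Run:
```python
from h import *
im,D=cams.read_camera("wrist")
pts={k:at_z("wrist",xy,z) for k,xy,z in [("rl",(218,167),.02),("rr",(366,172),.02),("l2",(222,360),.02),("ul",(287,244),.07),("ur",(339,246),.07)]}
for k,v in pts.items(): print(k,v)
for xy in [(230,300),(250,180),(312,253),(312,248),(312,244),(312,275),(262,290)]: print(xy,im[xy[1],xy[0]],at_depth("wrist",xy,D))
a=pts["rr"]-pts["rl"]; b=pts["l2"]-pts["rl"]; print(np.hypot(*a[:2]),np.degrees(np.arctan2(a[1],a[0]))-90,np.degrees(np.arctan2(b[1],b[0])))
# scene-based: channel via depth, side camera depth points at bracket; cap circle
for n in ["scene","side"]:
    im,D=cams.read_camera(n); K,T,c=cal(n)
    v,u=np.mgrid[:480,:640]; P=np.stack([(u-K[0,2])/K[0,0]*D,-(v-K[1,2])/K[1,1]*D,-D],-1)@T[:3,:3].T+T[:3,3]
    m=(D>0)&(np.hypot(P[...,0]-.593,P[...,1]+.08)<.05)&(P[...,2]>.170)&(P[...,2]<.19)
    q=P[m]; print(n,"cap top",m.sum(),q.mean(0),q.min(0),q.max(0))
    u_,v_=np.nonzero(m)[::-1]; (cx,cy),_=cv2.minEnclosingCircle(np.stack([u_,v_],1).astype(np.float32)); print((cx,cy),at_z(n,(cx,cy),.178),at_z(n,(u_.mean(),v_.mean()),.178))
```

```text
rl [0.4285 0.1349 0.02  ]
rr [0.5682 0.1793 0.02  ]
l2 [ 0.491  -0.0741  0.02  ]
ul [0.5167 0.0982 0.07  ]
ur [0.5624 0.1124 0.07  ]
(230, 300) [160 164 166] [0.4791 0.0006 0.0201]
(250, 180) [168 173 173] [0.462  0.1332 0.02  ]
(312, 253) [176 172 173] [0.5423 0.0933 0.0568]
(312, 248) [173 169 170] [0.5419 0.0933 0.0415]
(312, 244) [184 179 181] [0.5416 0.0931 0.0281]
(312, 275) [255 255 255] [0.5529 0.0602 0.026 ]
(262, 290) [170 173 175] [0.5084 0.0236 0.0203]
0.14661963606730813 -72.371488153433 -73.34679265106134
scene cap top 278 [ 0.5978 -0.0753  0.1769] [ 0.5748 -0.0993  0.1701] [ 0.6193 -0.0553  0.1828]
(267.5, 234.0) [ 0.5997 -0.0734  0.178 ] [ 0.5985 -0.0746  0.178 ]
side cap top 176 [ 0.5953 -0.0845  0.1767] [ 0.5747 -0.1036  0.17  ] [ 0.6166 -0.0568  0.1806]
(367.5, 245.0) [ 0.5937 -0.0902  0.178 ] [ 0.5949 -0.0864  0.178 ]
```

>>> apply_moves:
  deltas:
    - [[-0.023, -0.008, 0.03], [0, 0, 0.04], 0]
    - [[-0.023, -0.008, 0.07], [0, 0, 0.04], 0]
    - [[-0.023, -0.008, 0.11], [0, 0, 0.04], 0]
    - [[-0.023, -0.008, 0.15], [0, 0, 0.04], 0]
    - [[-0.023, -0.008, 0.19], [0, 0, 0.04], 0]
    - [[-0.023, -0.008, 0.22], [0, 0, 0.04], 0]
    - [[-0.023, -0.008, 0.245], [0, 0, 0.04], 0]
    - [[-0.023, -0.008, 0.258], [0, 0, 0.04], 0]
    - [[-0.023, -0.008, 0.266], [0, 0, 0.04], 0]
    - [[-0.023, -0.008, 0.266], [0, 0, 0.04], 0]
    - [[-0.023, -0.008, 0.266], [0, 0, 0.04], 0]

```text
clock: 3.93
position: [0.5354, 0.1264, 0.0356]
eef_rot: [1.863, 2.529, 0.0]
contact_force: [1.0, -0.3, -0.2]
opening: 0.0001
grasp_force: 0.0
```

Run:
```python
from h import *
s=r.state(); print(s["position"],R.from_rotvec(s["eef_rot"]).as_matrix()[:,0],s["contact_force"])
im,D=cams.read_camera("wrist"); cv2.imwrite("pics/w2.png",im[:,:,::-1])
```

```text
[0.5354 0.1264 0.0356] [-0.2964  0.9551 -0.0001] [ 1.0359 -0.2539 -0.2381]
```

View pics/w2.png

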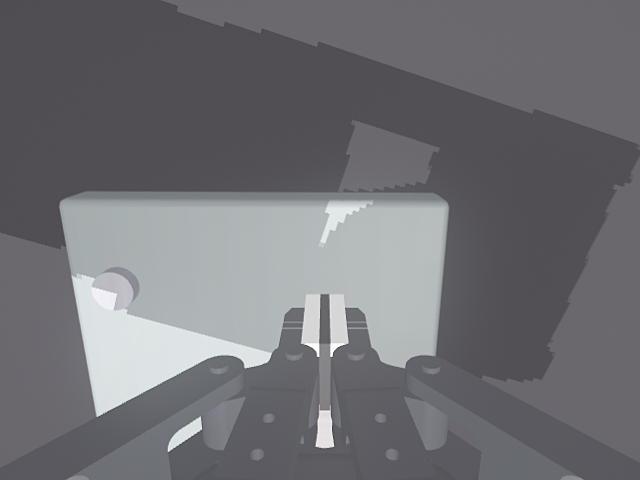

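The bed edge runs level in the picture at row ~193, so the tool is aligned with the jig. The fingers at column 325 are within 2 mm of the channel centre (~319). Pushing.

>>> apply_moves:
  deltas:
    - [[-0.01, 0, 0], [0, 0, 0], 0]
    - [[-0.016, 0, 0], [0, 0, 0], 0]
    - [[-0.02, 0, 0], [0, 0, 0], 0]
    - [[-0.024, 0, 0], [0, 0, 0], 0]
    - [[-0.028, 0, 0], [0, 0, 0], 0]
    - [[-0.033, 0, 0], [0, 0, 0], 0]
    - [[-0.038, 0, 0], [0, 0, 0], 0]
    - [[-0.043, 0, 0], [0, 0, 0], 0]
    - [[-0.048, 0, 0], [0, 0, 0], 0]
    - [[-0.053, 0, 0], [0, 0, 0], 0]
    - [[-0.058, 0, 0], [0, 0, 0], 0]
    - [[-0.063, 0, 0], [0, 0, 0], 0]
    - [[-0.068, 0, 0], [0, 0, 0], 0]
    - [[-0.073, 0, 0], [0, 0, 0], 0]
    - [[-0.078, 0, 0], [0, 0, 0], 0]
    - [[-0.083, 0, 0], [0, 0, 0], 0]
    - [[-0.087, 0, 0], [0, 0, 0], 0]
    - [[-0.09, 0, 0], [0, 0, 0], 0]

```text
clock: 5.48
position: [0.5617, 0.0399, 0.0352]
eef_rot: [-1.864, -2.529, 0.0]
contact_force: [-1.2, 5.7, 4.4]
opening: 0.0005
grasp_force: 2.5
```

Moving with friction of a few newtons. Now slowly to the stop.

>>> apply_moves:
  deltas:
    - [[-0.002, 0, 0], [0, 0, 0], 0]
    - [[-0.004, 0, 0], [0, 0, 0], 0]
    - [[-0.006, 0, 0], [0, 0, 0], 0]
    - [[-0.008, 0, 0], [0, 0, 0], 0]
    - [[-0.01, 0, 0], [0, 0, 0], 0]
    - [[-0.012, 0, 0], [0, 0, 0], 0]
    - [[-0.013, 0, 0], [0, 0, 0], 0]
    - [[-0.013, 0, 0], [0, 0, 0], 0]

```text
clock: 6.15
position: [0.5655, 0.0276, 0.0352]
eef_rot: [1.863, 2.529, -0.001]
contact_force: [-0.4, 2.9, 2.4]
opening: 0.0002
grasp_force: 1.7
```

>>> apply_moves:
  deltas:
    - [[-0.001, 0, 0], [0, 0, 0], 0]
    - [[-0.002, 0, 0], [0, 0, 0], 0]
    - [[-0.002, 0, 0], [0, 0, 0], 0]

```text
clock: 6.4
position: [0.5655, 0.0276, 0.0352]
eef_rot: [-1.862, -2.527, -0.002]
contact_force: [-2.0, 7.8, 5.1]
opening: -0.0003
grasp_force: 4.5
```

>>> apply_moves:
  deltas:
    - [[-0.001, 0, 0], [0, 0, 0], 0]
    - [[-0.002, 0, 0], [0, 0, 0], 0]
    - [[-0.003, 0, 0], [0, 0, 0], 0]
    - [[-0.003, 0, 0], [0, 0, 0], 0]

```text
clock: 6.73
position: [0.5655, 0.0276, 0.0353]
eef_rot: [-1.86, -2.523, -0.006]
contact_force: [-5.5, 16.9, 7.9]
opening: 0.0001
grasp_force: 8.7
```

>>> apply_moves:
  deltas:
    - [[-0.001, 0, 0], [0, 0, 0], 0]
    - [[-0.002, 0, 0], [0, 0, 0], 0]
    - [[-0.003, 0, 0], [0, 0, 0], 0]
    - [[-0.003, 0, 0], [0, 0, 0], 0]

```text
clock: 7.07
position: [0.5654, 0.0276, 0.0353]
eef_rot: [-1.858, -2.52, -0.01]
contact_force: [-6.2, 26.0, 9.1]
opening: -0.0
grasp_force: 13.0
```

Run:
```python
from h import *
s=r.state(); print(s["position"],s["contact_force"])
im,D=cams.read_camera("scene"); cv2.imwrite("pics/s2.png",cv2.resize(im[180:340,200:400,::-1],(800,640))[:600])
for q in ["push","stop","tip","spot"]:
    for d in finder.pinpoint(q,"scene")[:2]: print(q,d,at_z("scene",d["xy"],dict(Z)[q]))
```

```text
[0.5654 0.0276 0.0353] [-6.173  26.0185  9.1261]
push {'xy': [491.0, 249.2], 'p': 0.9} [0.2397 0.3169 0.045 ]
push {'xy': [308.9, 278.2], 'p': 0.79} [0.5656 0.0113 0.045 ]
stop {'xy': [251.5, 270.1], 'p': 0.56} [ 0.6165 -0.1193  0.028 ]
tip {'xy': [271.8, 270.8], 'p': 0.8} [ 0.5921 -0.0772  0.032 ]
tip {'xy': [429.4, 414.4], 'p': 0.28} [0.6831 0.3879 0.032 ]
spot {'xy': [264.5, 171.0], 'p': 0.86} [ 0.3352 -0.3064  0.026 ]
spot {'xy': [434.8, 253.8], 'p': 0.72} [0.3167 0.2094 0.026 ]
```

View pics/s2.png

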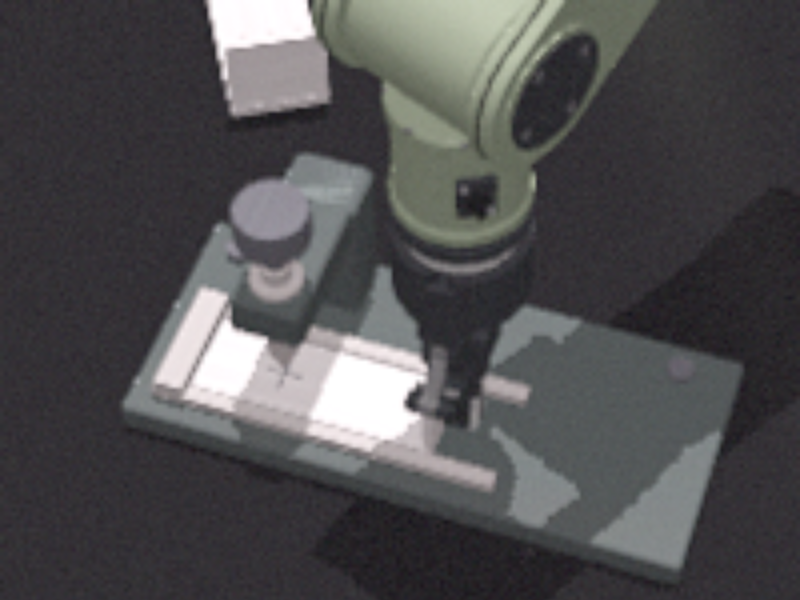

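The bracket is home: its front edge meets the stop at (190,340) in the crop, and its cross is at (283,375) under the punch. The force rose to 27 N with no motion. I'll back off, rise, and look at the cap from past it.

>>> apply_moves:
  deltas:
    - [[0.01, 0, 0], [0, 0, 0], 0]
    - [[0.025, 0, 0], [0, 0, 0], 0]
    - [[0.04, 0, 0], [0, 0, 0], 0]
    - [[0.04, 0, -0.02], [0, 0, 0], 0]
    - [[0.04, 0, -0.06], [0, 0, 0], 0]
    - [[0.04, 0, -0.1], [0, 0, 0], 0]
    - [[0.04, 0, -0.14], [0, 0, 0], 0]
    - [[0.04, 0, -0.18], [0, 0, 0], 0]
    - [[0.04, 0, -0.22], [0, 0, 0], 0]
    - [[0.04, 0, -0.265], [0, 0, 0], 0]
    - [[0.01, 0, -0.265], [0, 0, 0], 0]
    - [[-0.03, 0, -0.265], [0, 0, 0], 0]
    - [[-0.07, 0, -0.265], [0, 0, 0], 0]
    - [[-0.11, 0, -0.265], [0, 0, 0], 0]
    - [[-0.145, 0, -0.265], [0, 0, 0], 0]
    - [[-0.165, 0, -0.265], [0, 0, 0], 0]
    - [[-0.165, 0, -0.265], [0, 0, 0], 0]
    - [[-0.165, 0, -0.265], [0, 0, 0], 0]

```text
clock: 8.82
position: [0.6164, -0.1389, 0.2991]
eef_rot: [-1.867, -2.526, 0.002]
contact_force: [-0.4, -0.5, -0.5]
opening: 0.0
grasp_force: 0.0
```

Run:
```python
from h import *
s=r.state(); M=R.from_rotvec(s["eef_rot"]).as_matrix(); print(s["position"],M[:,0],s["contact_force"])
im,D=look("wrist","w3")
K,T,c=cal("wrist")
v,u=np.mgrid[:480,:640]; P=np.stack([(u-K[0,2])/K[0,0]*D,-(v-K[1,2])/K[1,1]*D,-D],-1)@T[:3,:3].T+T[:3,3]
m=(D>0)&(np.hypot(P[...,0]-.597,P[...,1]+.078)<.04)&(abs(P[...,2]-.178)<.006)
q=P[m]; print(m.sum(),q.mean(0),q.min(0),q.max(0),"tool",M.T@(q.mean(0)-s["position"]))
```

```text
[ 0.6164 -0.1389  0.2991] [-0.2935  0.956   0.0001] [-0.3614 -0.5076 -0.4754]
push 0.77 [103.2 215.9] z: [ 0.4201 -0.2214  0.045 ] D: [ 0.4157 -0.2253  0.0352]
spot 0.56 [ 16.8 271.6] z: [ 0.3349 -0.3153  0.026 ] D: [ 0.324  -0.3258  0.0085]
cap_top 0.72 [324.6 125.4] z: [ 0.5969 -0.0735  0.178 ] D: [ 0.5969 -0.0734  0.1794]
stop 0.97 [319.7 173.3] z: [ 0.6075 -0.1226  0.028 ] D: [ 0.6075 -0.1226  0.0278]
bracket 0.98 [ 26.8 267.4] z: [ 0.3413 -0.3113  0.02  ] D: [ 0.3348 -0.3176  0.0092]
4114 [ 0.5954 -0.0755  0.1792] [ 0.5738 -0.0976  0.174 ] [ 0.6173 -0.0543  0.1817] tool [ 0.0668 -0.0012  0.1199]
```

View pics/w3.png

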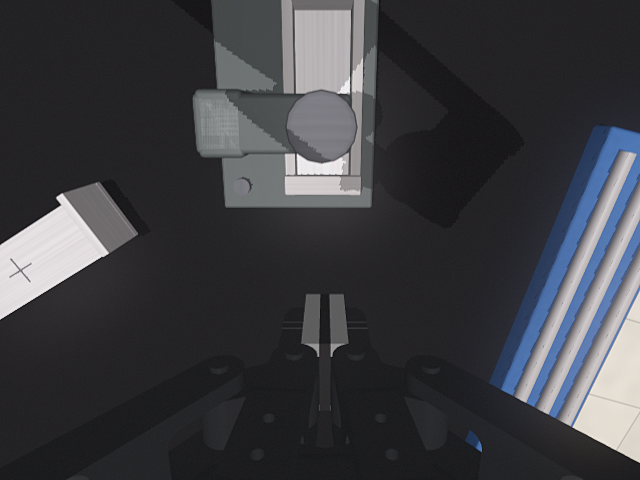

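The cap's disc is centred at (321,126), the bracket is flush with the stop at row ~176, and the cap centre is at tool offset (+0.067, -0.001, 0.120). Moving over it and down close.

>>> apply_moves:
  deltas:
    - [[0.035, -0.001, 0], [0, 0, 0], 0]
    - [[0.06, -0.001, 0], [0, 0, 0], 0]
    - [[0.067, -0.001, 0.02], [0, 0, 0], 0]
    - [[0.067, -0.001, 0.06], [0, 0, 0], 0]
    - [[0.067, -0.001, 0.09], [0, 0, 0], 0]
    - [[0.067, -0.001, 0.105], [0, 0, 0], 0]
    - [[0.067, -0.001, 0.112], [0, 0, 0], 0]
    - [[0.067, -0.001, 0.112], [0, 0, 0], 0]
    - [[0.067, -0.001, 0.112], [0, 0, 0], 0]

```text
clock: 9.97
position: [0.5965, -0.0735, 0.1892]
eef_rot: [1.862, 2.529, 0.001]
contact_force: [0.2, -1.3, 1.2]
opening: 0.0002
grasp_force: 0.0
```

>>> apply_moves:
  deltas:
    - [[0, 0, 0.003], [0, 0, 0], 0]
    - [[0, 0, 0.006], [0, 0, 0], 0]
    - [[0, 0, 0.009], [0, 0, 0], 0]
    - [[0, 0, 0.012], [0, 0, 0], 0]
    - [[0, 0, 0.012], [0, 0, 0], 0]
    - [[0, 0, 0.012], [0, 0, 0], 0]

```text
clock: 10.47
position: [0.5964, -0.0737, 0.1769]
eef_rot: [1.863, 2.528, 0.001]
contact_force: [-0.7, -0.0, 2.4]
opening: 0.0
grasp_force: 1.1
```

>>> apply_moves:
  deltas:
    - [[0, 0, 0.0015], [0, 0, 0], 0]
    - [[0, 0, 0.003], [0, 0, 0], 0]
    - [[0, 0, 0.0045], [0, 0, 0], 0]
    - [[0, 0, 0.006], [0, 0, 0], 0]
    - [[0, 0, 0.007], [0, 0, 0], 0]
    - [[0, 0, 0.008], [0, 0, 0], 0]
    - [[0, 0, 0.009], [0, 0, 0], 0]
    - [[0, 0, 0.009], [0, 0, 0], 0]

```text
clock: 11.13
position: [0.5966, -0.0737, 0.1696]
eef_rot: [1.862, 2.528, 0.001]
contact_force: [-2.5, 0.9, 12.7]
opening: 0.0001
grasp_force: 6.0
```

>>> apply_moves:
  deltas:
    - [[0, 0, 0.001], [0, 0, 0], 0]
    - [[0, 0, 0.002], [0, 0, 0], 0]
    - [[0, 0, 0.002], [0, 0, 0], 0]

```text
clock: 11.38
position: [0.5967, -0.0737, 0.1682]
eef_rot: [1.862, 2.528, 0.001]
contact_force: [-5.0, 0.3, 13.6]
opening: 0.0003
grasp_force: 7.1
```

>>> apply_moves:
  deltas:
    - [[0, 0, 0.001], [0, 0, 0], 0]
    - [[0, 0, 0.002], [0, 0, 0], 0]
    - [[0, 0, 0.003], [0, 0, 0], 0]
    - [[0, 0, 0.0045], [0, 0, 0], 0]
    - [[0, 0, 0.0045], [0, 0, 0], 0]

```text
clock: 11.8
position: [0.5965, -0.0736, 0.1633]
eef_rot: [1.862, 2.528, 0.001]
contact_force: [-2.2, 0.9, 9.7]
opening: -0.0
grasp_force: 4.9
```

>>> apply_moves:
  deltas:
    - [[0, 0, 0.001], [0, 0, 0], 0]
    - [[0, 0, 0.0025], [0, 0, 0], 0]
    - [[0, 0, 0.0025], [0, 0, 0], 0]

```text
clock: 12.05
position: [0.5966, -0.0736, 0.1608]
eef_rot: [1.862, 2.528, 0.001]
contact_force: [-3.2, 1.4, 12.1]
opening: -0.0004
grasp_force: 5.8
```

>>> apply_moves:
  deltas:
    - [[0, 0, 0.001], [0, 0, 0], 0]
    - [[0, 0, 0.002], [0, 0, 0], 0]
    - [[0, 0, 0.002], [0, 0, 0], 0]

```text
clock: 12.3
position: [0.5968, -0.0736, 0.1605]
eef_rot: [1.862, 2.528, 0.001]
contact_force: [-6.0, 1.9, 18.4]
opening: 0.0001
grasp_force: 9.3
```

The cap is at its end stop (17.5 mm of travel, force rising with no motion), so it has fired. Releasing and retreating upward.

>>> apply_moves:
  deltas:
    - [[0, 0, -0.004], [0, 0, 0], 0]
    - [[0, 0, -0.009], [0, 0, 0], 0]
    - [[0, 0, -0.014], [0, 0, 0], 0]
    - [[0, 0, -0.02], [0, 0, 0], 0]
    - [[0, 0, -0.03], [0, 0, 0], 0]
    - [[0, 0, -0.06], [0, 0, 0], 0]
    - [[0, 0, -0.1], [0, 0, 0], 0]
    - [[0, 0, -0.14], [0, 0, 0], 0]
    - [[-0.04, 0, -0.14], [0, 0, 0], 0]
    - [[-0.067, 0, -0.14], [0, 0, 0], 0]
    - [[-0.067, 0, -0.14], [0, 0, 0], 0]
    - [[-0.067, 0, -0.14], [0, 0, 0], 0]

```text
clock: 13.3
position: [0.6151, -0.1385, 0.295]
eef_rot: [-1.864, -2.525, 0.001]
contact_force: [-0.3, 0.8, -0.4]
opening: -0.0002
grasp_force: 0.0
```

Run:
```python
from h import *
s=r.state(); print(s["clock"],s["position"],s["contact_force"])
im,D=look("wrist","w4")
K,T,c=cal("wrist")
v,u=np.mgrid[:480,:640]; P=np.stack([(u-K[0,2])/K[0,0]*D,-(v-K[1,2])/K[1,1]*D,-D],-1)@T[:3,:3].T+T[:3,3]
m=(D>0)&(np.hypot(P[...,0]-.596,P[...,1]+.075)<.018)&(P[...,2]>.15); print("cap z",np.median(P[m][:,2]))
```

```text
13.3 [ 0.6151 -0.1385  0.295 ] [-0.2633  0.7671 -0.4061]
push 0.68 [103.3 217.6] z: [ 0.4206 -0.2209  0.045 ] D: [ 0.4153 -0.2256  0.033 ]
push 0.15 [320.4 176.4] z: [ 0.6058 -0.1223  0.045 ] D: [ 0.6064 -0.125   0.0263]
spot 0.95 [ 17.4 274. ] z: [ 0.3367 -0.3149  0.026 ] D: [ 0.3256 -0.3257  0.0081]
cap_top 0.74 [321.9 128.3] z: [ 0.5945 -0.0757  0.178 ] D: [ 0.5945 -0.0757  0.1784]
bracket 0.58 [ 23.5 273.8] z: [ 0.34   -0.3174  0.02  ] D: [ 0.3333 -0.324   0.009 ]
bracket 0.36 [321.3 130.5] z: [ 0.5959 -0.0843  0.02  ] D: [ 0.5949 -0.0774  0.1791]
cap z 0.1791160756549397
```

View pics/w4.png

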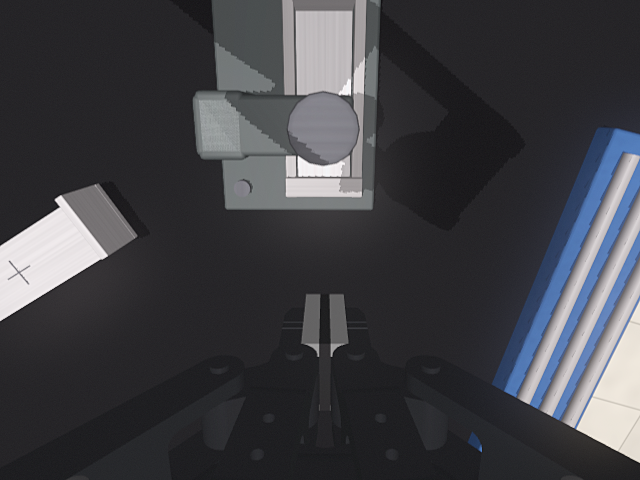

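The cap at (322,128) has risen back to 0.179 m. The bracket is still flush with the stop at row ~178, and the robot touches nothing.

```bash
python3 -c "
from plant import r
print(r.hand_in())"
```

```text
the job is handed in; nothing more can be done
None
```

The bracket is home against the stop, the punch was pressed once to the end of its travel over the cross and has risen again, no bystander was touched, and the job was handed in after about 13 s of the 46 s allowed.

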